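Espresso cups in a row from light to dark

TASK

Line the four espresso cups up on the wooden board in order of shade, one centred on each coaster: the lightest on the white coaster, then ever darker along the row, to the darkest on the black coaster. Keep the cups upside down as they stand, never tip one over, and leave the sugar pot and the coffee tin where they are.

Things in the scene. Friction and masses are not known exactly. Their poses are not given: they have to be found in the camera images.
- cup_cream: Espresso cup, cream, the lightest of four alike in shape. Stands mouth down, closed foot up, and stays so. Round, 56 mm tall; 62 mm wide at the bottom, tapering to 55 mm at mid height and 52 mm at 45 mm, then rounded; 0.07 to 0.14 kg. Origin: centre of its underside; z up. Starts on a 3 mm pale mat at the worktop's front edge; the hob plate, 8 mm high, begins behind it at x = 0.467.
- cup_tan: Espresso cup, tan, the second lightest of four alike in shape. Stands mouth down, closed foot up, and stays so. Round, 56 mm tall; 62 mm wide at the bottom, tapering to 55 mm at mid height and 52 mm at 45 mm, then rounded; 0.07 to 0.14 kg. Origin: centre of its underside; z up. Starts on a 3 mm pale mat at the worktop's front edge; the hob plate, 8 mm high, begins behind it at x = 0.467.
- cup_brown: Espresso cup, dark brown, the second darkest of four alike in shape. Stands mouth down, closed foot up, and stays so. Round, 56 mm tall; 62 mm wide at the bottom, tapering to 55 mm at mid height and 52 mm at 45 mm, then rounded; 0.07 to 0.14 kg. Origin: centre of its underside; z up. Starts on a 3 mm pale mat at the worktop's front edge; the hob plate, 8 mm high, begins behind it at x = 0.467.
- cup_black: Espresso cup, black, the darkest of four alike in shape. Stands mouth down, closed foot up, and stays so. Round, 56 mm tall; 62 mm wide at the bottom, tapering to 55 mm at mid height and 52 mm at 45 mm, then rounded; 0.07 to 0.14 kg. Origin: centre of its underside; z up. Starts on a 3 mm pale mat at the worktop's front edge; the hob plate, 8 mm high, begins behind it at x = 0.467.
- coaster_white: Round coaster, 74 mm across, 4 mm thick, fixed on a pale wooden board (100 x 330 x 12 mm) that carries four of them in a straight row, 80 mm from centre to centre. Flat top 16 mm above the worktop. Origin: centre of its underside, 12 mm above the worktop; z up. This one is white and lies at one end of the row (either end).
- coaster_cork_a: Round coaster, 74 mm across, 4 mm thick, fixed on a pale wooden board (100 x 330 x 12 mm) that carries four of them in a straight row, 80 mm from centre to centre. Flat top 16 mm above the worktop. Origin: centre of its underside, 12 mm above the worktop; z up. This one is cork-brown, one of two alike in the middle of the row; which of the two is next to the white one varies.
- coaster_cork_b: Round coaster, 74 mm across, 4 mm thick, fixed on a pale wooden board (100 x 330 x 12 mm) that carries four of them in a straight row, 80 mm from centre to centre. Flat top 16 mm above the worktop. Origin: centre of its underside, 12 mm above the worktop; z up. This one is cork-brown, the other of two alike in the middle of the row; which of the two is next to the white one varies.
- coaster_black: Round coaster, 74 mm across, 4 mm thick, fixed on a pale wooden board (100 x 330 x 12 mm) that carries four of them in a straight row, 80 mm from centre to centre. Flat top 16 mm above the worktop. Origin: centre of its underside, 12 mm above the worktop; z up. This one is black and lies at the other end of the row from the white one.
- sugar_pot: White lidded sugar pot, squarish, 74 x 74 mm, 64 mm tall, standing on the worktop behind the board. A bystander: leave it where it is. Origin: centre of its underside.
- coffee_tin: Red coffee tin with a dark lid, 76 mm across, 122 mm tall, standing left of the board. A bystander: leave it where it is. Origin: centre of its underside.
Mind the look-alikes: they are no part of the job. What is shaped like the cup_black but purple is not meant.

How it is judged:
By the outcome, as a careful person would: the job done as asked, in the order asked, and still so for the second after the job is handed in, with the robot touching nothing.
It also fails if it takes over 93 s, if anything falls off the work surface, if the arm or the gripper's body presses on something with over 40 N, if the wrist force passes 120 N, or if a joint passes its speed limit or range.

ROBOT

A 6-joint arm with a two-finger parallel gripper is mounted at the origin on a cart in front of the work surface, level with it; the furniture and walls round the work are solid. World frame = base frame: x ahead of the robot, y to its left, z up, the work surface at z = 0. Lengths are in mm, angles in rad, forces in N, time in s.
With the tool pointing down it reaches from about 325 to 900 mm from the base axis. Payload 6.1 kg.
Tool frame: the origin (TCP) lies midway between the tips of the shut fingers; the grasp point (between the pads) lies 19 mm behind it; z points along the fingers, y is the line along which they close (so a half turn about z gives the same grasp; the last joint's range is limited). The gripper opens to 87 mm and grips with 3 to 60 N. Pads are 19 mm wide; open, the fingers measure 117 mm over their backs; the gripper's body (75 mm by 190 mm) begins 51 mm behind the grasp point.
Start: joints at [1.02, 0.22, 1.526, -0, 1.395, -0.126], TCP at [257.584, 569.444, 222.538] pointing down, gripper open.
Joint ranges: [-2.98, 2.98], [-0.91, 2.08], [0.09, 2.57], [-1.24, 4.39], [0.2, 2.65], [-2.68, 2.68]. Speed limits (rad/s): [2.57, 2.57, 3.01, 3.14, 3.14, 3.14].

INTERFACE

Orientations are given as a 3x3 rotation matrix whose columns are the frame's x, y, z axes.
In Python, from cell import state, read_camera, hand_in gives the robot as it stands. The module is installed in compiled form; this text tells all that it offers.
- The arm moves only by the tool step_arm, never from a script. Its argument "commands" is a list of rows, each a list of 7 numbers: the turn, a rotation vector about the tool's x, y, z in rad, then the shift along the tool's x, y, z in cm, then the opening in per cent of the stroke, from 0 (shut) to 100 (fully open). In form: [[wx, wy, wz, x, y, z, claw], ...]. A call has 1 to 10 rows; each row is the pose to reach, as a shift and turn from the pose commanded when the call began, along the tool's axes at that moment; what a row does not reach only later rows make up. A row lasts 1/10 s, in which the tool goes at most 50 mm and 8.59 degrees, less where a joint would pass 70% of its speed; a pose out of reach is approached as far as the arm can. A call with a gripper value outside its range is refused whole. The fingers move at their own pace and stop on an object; the grip force is fixed at half the most. Time passes only in rows, so rows that repeat a pose let the fingers close. It gives the time, the measured TCP pose, the force, the opening and the grip force at its end, in the units of the state.
- state(): the state, without advancing time (a new reading comes with each control period).
- read_camera(name): name is "scene" or "top" or "wrist"; returns a dict with "color" (480x640x3 uint8, red, green, blue), "range_z" (480x640 float32, mm along the optical axis (not along the pixel's ray), 0 where there is no reading), "K" (3x3 intrinsics, pixels), "pose" (4x4, takes a point from camera to world coordinates); the wrist camera has in their place "mount" (4x4, takes a point from camera to tool coordinates, whose origin is the TCP and whose axes are the flange's). Camera axes: x right, y down, z forward; pixel columns grow to the right and rows downward; lengths in mm; the calibration is good to about 2 mm. A picture is of the moment at which its call begins: read the wrist's pose just before it.
- hand_in(): hands the job in; it is judged then, once.
The state is a dict: "time_s": time; "joint_positions": joint angles; "joint_vel": joint speeds; "effort": joint torques, N m; "eef_pos": TCP position; "tcp_rot": TCP orientation; "contact_force": force on the tool from outside, world axes, zero at the start; "moment": the same for the moment, N m; "finger_gap": opening from 0.0 (shut) to 1.0 (fully open); "gripper_force": force on a finger pad.
Only numpy, scipy, OpenCV 4.12 (cv2) and the standard library are available. Lean on these libraries where they do the work, as an engineer would, in place of code of your own. Each camera call takes 0.05 s, during which the arm holds its last target. There are 200 camera calls.

## Working session

There is one attempt and no reset: what is moved stays moved. The work goes in short steps, Python scripts to look and compute and a tool call to move; the robot and the scene stay as the last step left them, time stands still between calls to the robot, and variables do not carry over. Pictures are saved under pics/ and viewed, at most 14 in all, crops included, and the job is handed in when it is done.

Besides the shell and the picture viewer there is one more tool, called after ">>>" as name(argument=value, ...) on one line, values as JSON. step_arm: Moves the arm, as the interface text tells. Its arguments: {"type":"object","properties":{"commands":{"type":"array","items":{"type":"array","items":{"type":"number"}}}},"required":["commands"]}

```bash
mkdir -p pics; python3 - <<'E'
from cell import state, read_camera
import cv2, numpy as np, pickle
s=state(); print({k:np.round(v,3).tolist() for k,v in s.items()})
d={}
for n in("scene","top"):
    d[n]=read_camera(n); cv2.imwrite(f"pics/{n}0.png",d[n]["color"][:,:,::-1]); print(n,d[n]["K"].tolist(),np.round(d[n]["pose"],3).tolist())
pickle.dump(d,open("d0.pkl","wb"))
E
```

```text
{'time_s': 0.0, 'joint_positions': [1.02, 0.221, 1.528, -0.0, 1.395, -0.126], 'joint_vel': [-0.001, -0.002, 0.001, -0.001, -0.0, 0.001], 'effort': [-0.001, -49.462, -38.738, 0.07, 0.057, -0.0], 'eef_pos': [257.248, 568.891, 221.423], 'tcp_rot': [[-0.911, 0.412, -0.001], [0.412, 0.911, -0.002], [0.0, -0.002, -1.0]], 'contact_force': [-0.346, -0.562, 0.012], 'moment': [0.005, 0.042, 0.016], 'gripper_force': 0.0, 'finger_gap': 1.001}
scene [[464.4228816589038, 0.0, 319.1954413450701], [0.0, 464.4228816589038, 230.52958911276318], [0.0, 0.0, 1.0]] [[0.778, -0.362, 0.514, -148.615], [-0.629, -0.461, 0.626, -754.204], [0.01, -0.81, -0.586, 839.571], [0.0, 0.0, 0.0, 1.0]]
top [[582.8921663130944, 0.0, 319.2771366254995], [0.0, 582.8921663130944, 244.02388418917835], [0.0, 0.0, 1.0]] [[-0.341, -0.866, 0.367, -55.914], [-0.94, 0.313, -0.134, 333.301], [0.001, -0.391, -0.921, 1550.988], [0.0, 0.0, 0.0, 1.0]]
```

View pics/scene0.png

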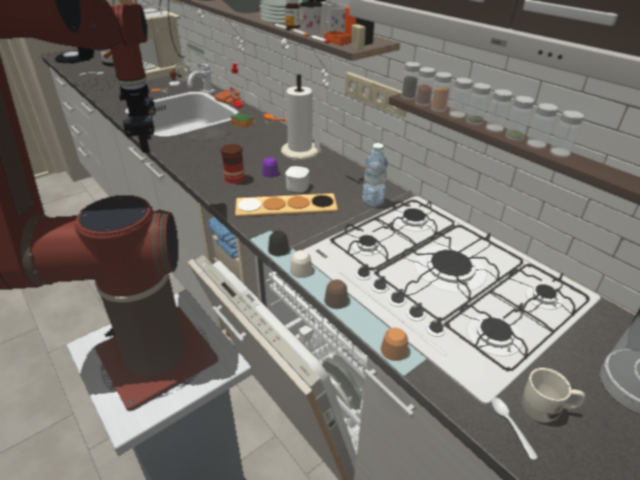

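View pics/top0.png

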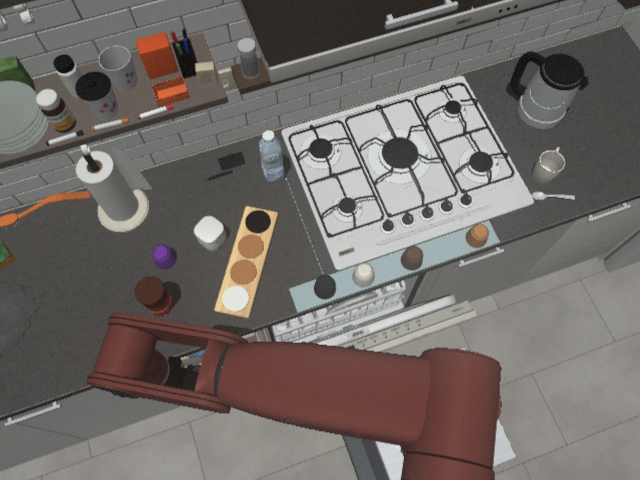

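The scene view shows the cups on the mat: black (278,242), cream (301,263), brown (336,293) and tan (396,343). The board is at about (285,204), with its white coaster at the left end near the tin. In the top view the cups are at black (325,286), cream (364,273), brown (412,257) and tan (478,235). The coasters run white (235,299), cork (244,272), cork (251,246), black (257,221). The purple decoy is at (164,257) by the tin.

```bash
cat > h.py <<'E'
import numpy as np, cv2
from scipy.optimize import least_squares
def cloud(d,T=None):
    K=d["K"];T=d["pose"] if T is None else T
    z=d["range_z"];v,u=np.indices(z.shape)
    P=np.stack([(u-K[0,2])/K[0,0]*z,(v-K[1,2])/K[1,1]*z,z],-1)@T[:3,:3].T+T[:3,3]
    P[z==0]=np.nan
    return P
def near(P,uv,r=14):
    u,v=uv; return P[max(v-r,0):v+r,max(u-r,0):u+r].reshape(-1,3)
def rad(z): return np.interp(z,[0,28,45,50,56],[31,27.5,26,24,18])
def cupfit(P,uv,base,r=25):
    q=near(P,uv,r); c0=np.nanmedian(near(P,uv,4),axis=0)
    q=q[(np.hypot(*(q-c0)[:,:2].T)<50)&(q[:,2]>base+12)&(q[:,2]<base+70)]
    top=np.percentile(q[:,2],95)
    s=q[q[:,2]<base+48]
    f=lambda p:np.hypot(s[:,0]-p[0],s[:,1]-p[1])-rad(s[:,2]-base)
    o=least_squares(f,c0[:2],loss="soft_l1",f_scale=2)
    return o.x,top,len(s),np.median(np.abs(o.fun))
E
python3 - <<'E'
import pickle; from h import *
d=pickle.load(open("d0.pkl","rb"))
px={"top":dict(black=(325,286),cream=(364,273),brown=(412,257),tan=(478,235)),"scene":dict(black=(278,242),cream=(301,263),brown=(336,293),tan=(396,343))}
co={"top":dict(w=(235,299),c1=(244,272),c2=(251,246),k=(257,221)),"scene":dict(w=(249,205),c1=(274,204),c2=(299,203),k=(322,201))}
for n in d:
    P=cloud(d[n])
    for k,uv in px[n].items():
        x,t,m,e=cupfit(P,uv,3); print(n,k,np.round(x,1),"top",round(t,1),m,round(e,2))
    lab=cv2.cvtColor(d[n]["color"],cv2.COLOR_RGB2LAB).astype(float)
    for k,(u,v) in co[n].items():
        # colour region around the seed
        D=np.linalg.norm(lab-np.median(lab[v-3:v+4,u-3:u+4].reshape(-1,3),0),axis=2)
        _,L,st,_=cv2.connectedComponentsWithStats((D<22).astype(np.uint8),connectivity=4)
        m=(L==L[v,u]); q=P[m]; z=np.nanmedian(q[:,2]); (c,w,a)=cv2.minAreaRect(q[~np.isnan(q[:,0])][:,:2].astype(np.float32))
        print(n,k,np.round(c,1),np.round(w,1),"mean",np.round(np.nanmean(q,0),1),m.sum())
    for nm,uv in (("tin",{"top":(153,290),"scene":(232,150)}[n]),("pot",{"top":(208,230),"scene":(297,172)}[n]),("purple",{"top":(164,257),"scene":(270,165)}[n]),("bottle",{"top":(270,150),"scene":(376,160)}[n])):
        print(n,nm,np.round(np.nanmedian(near(P,uv,3),0),0))
E
```

```text
scene black [432.3 138.9] top 61.4 225 1.31
scene cream [428.2  25.1] top 61.0 248 1.14
scene brown [ 428.  -122.6] top 61.3 287 0.98
scene tan [ 426.7 -325.2] top 60.9 351 0.76
scene w [484.9 383.4] [71.7 73. ] mean [485.6 383.2  17.2] 215
scene c1 [564.1 341.7] [99.2 72.7] mean [552.1 337.   16.4] 232
scene c2 [629.1 313.1] [118.8  69.4] mean [619.4 296.7  16.2] 236
scene k [685.3 249.8] [57.8 60.5] mean [685.7 250.   17.4] 145
scene tin [542. 570. 123.]
scene pot [686. 390.  65.]
scene purple [659. 517.  49.]
scene bottle [812. 145. 173.]
top black [428.8 140.4] top 62.0 182 1.13
top cream [425.3  26.9] top 62.3 182 0.97
top brown [ 425.  -120.9] top 61.9 177 1.13
top tan [ 423.6 -324.1] top 61.5 183 1.33
top w [485.5 384.3] [71.3 72.4] mean [484.4 384.1  14.7] 527
top c1 [550.1 339.2] [73.4 74.6] mean [550.4 339.9  14.8] 512
top c2 [619.4 296.9] [72.2 73.7] mean [617.7 296.8  15.2] 480
top k [685.4 254.9] [67.5 70.6] mean [685.6 255.1  15.1] 414
top tin [541. 574. 121.]
top pot [686. 397.  62.]
top purple [653. 534.  53.]
top bottle [808. 165. 170.]
```

>>> step_arm(commands=[[0, 0, -0.11, -37.8, -42.5, 10, 100], [0, 0, -0.11, -37.8, -42.5, 10, 100], [0, 0, -0.11, -37.8, -42.5, 10, 100], [0, 0, -0.11, -37.8, -42.5, 10, 100], [0, 0, -0.11, -37.8, -42.5, 10, 100], [0, 0, -0.11, -37.8, -42.5, 10, 100], [0, 0, -0.11, -37.8, -42.5, 10, 100], [0, 0, -0.11, -37.8, -42.5, 10, 100], [0, 0, -0.11, -37.8, -42.5, 10, 100], [0, 0, -0.11, -37.8, -42.5, 10, 100]])

```text
time_s: 1.1
eef_pos: [404.1, 97.4, 135.6]
tcp_rot: [[-0.951, 0.309, 0.001], [0.309, 0.951, 0.0], [-0.0, 0.0, -1.0]]
contact_force: [1.2, -0.0, -0.1]
finger_gap: 0.999
gripper_force: 0.0
```

```bash
cat > go.py <<'E'
import sys,numpy as np
from cell import state
# tool-frame shift (cm) from the current pose to world targets "x,y,z"
s=state();R=np.array(s["tcp_rot"]);p=np.array(s["eef_pos"])
print("t",round(s["time_s"],2),"p",p.round(1),"yang",round(np.degrees(np.arctan2(R[1,1],R[0,1])),1),"z",R[:,2].round(3),"gap",round(s["finger_gap"],3),"F",round(s["gripper_force"],1),"j",np.round(s["joint_positions"],2).tolist())
for a in sys.argv[1:]:
    t=np.array(list(map(float,a.split(","))));print(a,((t-p)@R/10).round(2))
E
python3 go.py 426.8,26,110
```

```text
t 1.1 p [404.1  97.4 135.6] yang 72.0 z [ 0.001  0.    -1.   ] gap 0.999 F 0.0 j [0.05, -0.22, 2.14, 0.0, 1.23, -1.21]
426.8,26,110 [-4.37 -6.09  2.56]
```

>>> step_arm(commands=[[0, 0, 0, -4.4, -6.1, 1.5, 100], [0, 0, 0, -4.4, -6.1, 1.5, 100], [0, 0, 0, -4.4, -6.1, 1.5, 100], [0, 0, 0, -4.4, -6.1, 1.5, 100], [0, 0, 0, -4.4, -6.1, 1.5, 100]])

```text
time_s: 1.6
eef_pos: [426.7, 28.6, 120.9]
tcp_rot: [[-0.951, 0.309, -0.0], [0.309, 0.951, 0.0], [0.0, 0.0, -1.0]]
contact_force: [-0.1, -0.2, -0.6]
finger_gap: 1.005
gripper_force: 0.0
```

```bash
python3 go.py 426.8,26,11; python3 - <<'E'
from cell import state, read_camera
from h import *
s=state();T=np.eye(4);T[:3,:3]=s["tcp_rot"];T[:3,3]=s["eef_pos"]
d=read_camera("wrist");P=cloud(d,T@d["mount"])
cv2.imwrite("pics/w1.png",d["color"][:,:,::-1]);print(np.round(d["mount"],2).tolist(),d["K"][0,0])
c=np.linalg.inv(T@d["mount"])@[426.8,26,50,1]; u=(d["K"]@c[:3]/c[2])[:2];print("cup px",u)
m=(np.hypot(P[...,0]-427,P[...,1]-26)<45)&(P[...,2]>15)&(P[...,2]<51);q=P[m];t=P[(np.hypot(P[...,0]-427,P[...,1]-26)<40)&(P[...,2]>50)&(P[...,2]<75)]
print("top z",np.percentile(t[:,2],[50,95]),"top centroid",t.mean(0),len(q),len(t))
if len(q)>50:
    o=least_squares(lambda p:np.hypot(q[:,0]-p[0],q[:,1]-p[1])-rad(q[:,2]-3),[427,26],loss="soft_l1",f_scale=2);print("fit",o.x,np.median(abs(o.fun)))
E
```

```text
t 1.6 p [426.7  28.6 120.9] yang 72.0 z [-0.  0. -1.] gap 1.005 F 0.0 j [-0.12, -0.17, 2.12, 0.0, 1.19, -1.38]
426.8,26,11 [-0.09 -0.24 10.99]
[[0.0, -0.96, -0.29, 78.55], [1.0, 0.0, -0.0, -0.03], [0.0, -0.29, 0.96, -162.62], [0.0, 0.0, 0.0, 1.0]] 409.93330989857014
cup px [323.9044619  254.96795172]
top z [58.71780801 60.17910674] top centroid [423.93373042  27.49062615  57.23616822] 2205 5030
fit [426.57927851  26.58222013] 0.2664298937317966
```

>>> step_arm(commands=[[0, 0, 0, 0, -0.2, 4, 100], [0, 0, 0, 0, -0.2, 8, 100], [0, 0, 0, 0, -0.2, 11, 100], [0, 0, 0, 0, -0.2, 11, 100], [0, 0, 0, 0, -0.2, 11, 100], [0, 0, 0, 0, -0.2, 11, 0], [0, 0, 0, 0, -0.2, 11, 0], [0, 0, 0, 0, -0.2, 11, 0], [0, 0, 0, 0, -0.2, 11, 0], [0, 0, 0, 0, -0.2, 11, 0]])

```text
time_s: 2.65
eef_pos: [427.1, 25.8, 11.7]
tcp_rot: [[-0.951, 0.31, 0.001], [0.31, 0.951, 0.0], [-0.001, 0.001, -1.0]]
contact_force: [-0.1, 1.3, 3.1]
finger_gap: 0.668
gripper_force: 30.0
```

```bash
python3 go.py 485,384,110
```

```text
t 2.65 p [427.1  25.8  11.7] yang 71.9 z [ 0.001  0.    -1.   ] gap 0.668 F 30.0 j [-0.12, 0.03, 2.18, 0.0, 0.93, -1.38]
485,384,110 [ 5.58 35.85 -9.82]
```

>>> step_arm(commands=[[0, 0, 0, 0, 0, -2, 0], [0, 0, 0, 0, 0, -6, 0], [0, 0, 0, 0, 0, -9.8, 0], [0, 0, 0, 0.6, 4, -9.8, 0], [0, 0, 0, 1.3, 8.5, -9.8, 0], [0, 0, 0, 2, 13, -9.8, 0], [0, 0, 0, 2.7, 17.5, -9.8, 0], [0, 0, 0, 3.4, 22, -9.8, 0], [0, 0, 0, 4.1, 26.5, -9.8, 0], [0, 0, 0, 4.8, 31, -9.8, 0]])

```text
time_s: 3.65
eef_pos: [476.5, 337.1, 108.5]
tcp_rot: [[-0.951, 0.309, -0.001], [0.309, 0.951, -0.001], [0.0, -0.001, -1.0]]
contact_force: [1.3, -0.6, -0.8]
finger_gap: 0.666
gripper_force: 29.7
```

>>> step_arm(commands=[[0, 0, 0, 0.4, 2.5, 0, 0], [0, 0, 0, 0.8, 4.8, 0, 0], [0, 0, 0, 0.8, 4.8, 0, 0], [0, 0, 0, 0.8, 4.8, 0, 0]])

```text
time_s: 4.05
eef_pos: [483.5, 383.3, 108.2]
tcp_rot: [[-0.951, 0.309, -0.001], [0.309, 0.951, -0.001], [0.001, -0.002, -1.0]]
contact_force: [0.0, 0.1, -2.1]
finger_gap: 0.667
gripper_force: 29.7
```

```bash
python3 go.py 485,384,25; python3 - <<'E'
from cell import state, read_camera
from h import *
s=state();T=np.eye(4);T[:3,:3]=s["tcp_rot"];T[:3,3]=s["eef_pos"]
d=read_camera("wrist");P=cloud(d,T@d["mount"])
cv2.imwrite("pics/w2.png",d["color"][:,:,::-1])
for c in((552,340),(619,297),(686,254)):
    k=np.linalg.inv(T@d["mount"])@[*c,16,1]; print(c,(d["K"]@k[:3]/k[2])[:2].round())
E
```

```text
t 4.05 p [483.5 383.3 108.2] yang 72.0 z [-0.001 -0.001 -1.   ] gap 0.667 F 29.7 j [0.54, 0.31, 1.65, -0.0, 1.19, -0.71]
485,384,25 [-0.13  0.13  8.32]
(552, 340) [300. 350.]
(619, 297) [275. 439.]
(686, 254) [254. 517.]
```

View pics/w2.png

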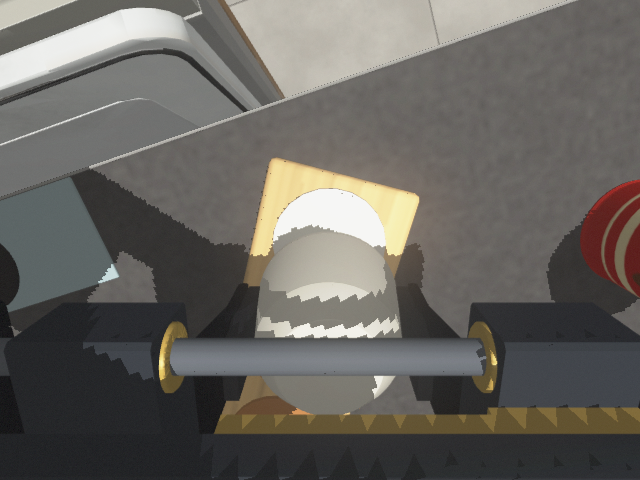

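The picture shows the cream cup upright in the grip above the white coaster (330,215), with the tin well clear on the right (620,260).

>>> step_arm(commands=[[0, 0, 0, -0.1, 0.1, 3.5, 0], [0, 0, 0, -0.1, 0.1, 6.5, 0], [0, 0, 0, -0.1, 0.1, 8, 0], [0, 0, 0, -0.1, 0.1, 8.4, 0], [0, 0, 0, -0.1, 0.1, 8.4, 0], [0, 0, 0, -0.1, 0.1, 8.4, 0], [0, 0, 0, -0.1, 0.1, 8.4, 100], [0, 0, 0, -0.1, 0.1, 8.4, 100], [0, 0, 0, -0.1, 0.1, 8.4, 100], [0, 0, 0, -0.1, 0.1, 8.4, 100]])

```text
time_s: 5.1
eef_pos: [485.5, 384.3, 25.3]
tcp_rot: [[-0.951, 0.31, 0.0], [0.31, 0.951, 0.0], [-0.0, 0.0, -1.0]]
contact_force: [0.1, 0.3, -0.4]
finger_gap: 0.938
gripper_force: 0.0
```

```bash
python3 go.py 485,384,120 425.5,-324.6,120
```

```text
t 5.1 p [485.5 384.3  25.3] yang 72.0 z [ 0.  0. -1.] gap 0.938 F 0.0 j [0.54, 0.42, 1.68, 0.0, 1.05, -0.71]
485,384,120 [ 0.03 -0.04 -9.47]
425.5,-324.6,120 [-16.25 -69.26  -9.5 ]
```

>>> step_arm(commands=[[0, 0, 0, 0, 0, -4, 100], [0, 0, 0, 0, 0, -9.5, 100], [0, 0, 0, 0, 0, -9.5, 100], [0, 0, 0, -16.2, -69.3, -9.5, 100], [0, 0, 0, -16.2, -69.3, -9.5, 100], [0, 0, 0, -16.2, -69.3, -9.5, 100], [0, 0, 0, -16.2, -69.3, -9.5, 100], [0, 0, 0, -16.2, -69.3, -9.5, 100], [0, 0, 0, -16.2, -69.3, -9.5, 100], [0, 0, 0, -16.2, -69.3, -9.5, 100]])

```text
time_s: 6.1
eef_pos: [455.2, 33.7, 120.2]
tcp_rot: [[-0.951, 0.309, 0.001], [0.309, 0.951, -0.0], [-0.001, 0.0, -1.0]]
contact_force: [1.0, -1.0, 0.9]
finger_gap: 0.998
gripper_force: 0.0
```

```bash
python3 go.py 425.5,-324.6,120; python3 - <<'E'
from cell import read_camera
from h import *
d=read_camera("top");P=cloud(d)
u=np.linalg.inv(d["pose"])@[485,384,50,1];u=(d["K"]@u[:3]/u[2])[:2].astype(int)
print(u,cupfit(P,tuple(u),16))
E
```

```text
t 6.1 p [455.2  33.7 120.2] yang 72.0 z [ 0.001 -0.    -1.   ] gap 0.998 F 0.0 j [-0.1, -0.09, 2.05, -0.0, 1.18, -1.36]
425.5,-324.6,120 [-8.250e+00 -3.499e+01  2.000e-02]
[232 293] (array([484.04485898, 384.33408757]), np.float64(75.30274533003558), 193, np.float64(1.0933543525490634))
```

>>> step_arm(commands=[[0, 0, 0, -8.2, -35, 0, 100], [0, 0, 0, -8.2, -35, 0, 100], [0, 0, 0, -8.2, -35, 0, 100], [0, 0, 0, -8.2, -35, 0, 100], [0, 0, 0, -8.2, -35, 0, 100], [0, 0, 0, -8.2, -35, 0, 100], [0, 0, 0, -8.2, -35, 0, 100], [0, 0, 0, -8.2, -35, 0, 100], [0, 0, 0, -8.2, -35, 0, 100], [0, 0, 0, -8.2, -35, 0, 100]])

```text
time_s: 7.15
eef_pos: [425.1, -321.5, 119.5]
tcp_rot: [[-0.951, 0.31, -0.001], [0.31, 0.951, 0.001], [0.001, 0.001, -1.0]]
contact_force: [-0.2, 0.8, 0.1]
finger_gap: 1.001
gripper_force: 0.0
```

```bash
cat > wl.py <<'E'
import sys
from cell import state, read_camera
from h import *
cx,cy=map(float,sys.argv[1:3])
s=state();T=np.eye(4);T[:3,:3]=s["tcp_rot"];T[:3,3]=s["eef_pos"]
d=read_camera("wrist");P=cloud(d,T@d["mount"])
r=np.hypot(P[...,0]-cx,P[...,1]-cy);q=P[(r<45)&(P[...,2]>15)&(P[...,2]<51)];t=P[(r<40)&(P[...,2]>50)&(P[...,2]<75)]
o=least_squares(lambda p:np.hypot(q[:,0]-p[0],q[:,1]-p[1])-rad(q[:,2]-3),[cx,cy],loss="soft_l1",f_scale=2)
print("top z",np.percentile(t[:,2],95).round(1),"fit",o.x.round(1),np.median(abs(o.fun)).round(2),len(q))
R=T[:3,:3];print("shift to grasp",((np.array([*o.x,11.5])-T[:3,3])@R/10).round(2))
E
python3 go.py; python3 wl.py 425.5 -324.6
```

```text
t 7.15 p [ 425.1 -321.5  119.5] yang 72.0 z [-0.001  0.001 -1.   ] gap 1.001 F 0.0 j [-0.8, 0.1, 1.86, 0.0, 1.18, -2.05]
top z 60.0 fit [ 425.5 -324.1] 0.28 2203
shift to grasp [-0.13 -0.25 10.8 ]
```

>>> step_arm(commands=[[0, 0, 0, -0.1, -0.2, 4, 100], [0, 0, 0, -0.1, -0.2, 8, 100], [0, 0, 0, -0.1, -0.2, 10.8, 100], [0, 0, 0, -0.1, -0.2, 10.8, 100], [0, 0, 0, -0.1, -0.2, 10.8, 100], [0, 0, 0, -0.1, -0.2, 10.8, 0], [0, 0, 0, -0.1, -0.2, 10.8, 0], [0, 0, 0, -0.1, -0.2, 10.8, 0], [0, 0, 0, -0.1, -0.2, 10.8, 0], [0, 0, 0, -0.1, -0.2, 10.8, 0]])

```text
time_s: 8.2
eef_pos: [425.9, -325.2, 12.7]
tcp_rot: [[-0.951, 0.31, 0.001], [0.31, 0.951, -0.0], [-0.001, -0.0, -1.0]]
contact_force: [0.6, 1.5, 4.8]
finger_gap: 0.667
gripper_force: 30.0
```

```bash
python3 go.py 552,340.3,120
```

```text
t 8.2 p [ 425.9 -325.2   12.7] yang 71.9 z [ 0.001 -0.    -1.   ] gap 0.667 F 30.0 j [-0.8, 0.26, 1.91, 0.0, 0.97, -2.06]
552,340.3,120 [  8.62  67.18 -10.75]
```

>>> step_arm(commands=[[0, 0, 0, 0, 0, -2, 0], [0, 0, 0, 0, 0, -6, 0], [0, 0, 0, 0, 0, -10.7, 0], [0, 0, 0, 0.6, 4.5, -10.7, 0], [0, 0, 0, 1.2, 9, -10.7, 0], [0, 0, 0, 1.7, 13.5, -10.7, 0], [0, 0, 0, 2.3, 18, -10.7, 0], [0, 0, 0, 2.9, 22.5, -10.7, 0], [0, 0, 0, 3.5, 27, -10.7, 0], [0, 0, 0, 4, 31.5, -10.7, 0]])

```text
time_s: 9.2
eef_pos: [484.7, -11.3, 118.9]
tcp_rot: [[-0.951, 0.31, -0.0], [0.31, 0.951, -0.0], [-0.0, -0.0, -1.0]]
contact_force: [1.3, -0.0, -0.9]
finger_gap: 0.667
gripper_force: 29.7
```

>>> step_arm(commands=[[0, 0, 0, 0.6, 4.5, 0, 0], [0, 0, 0, 1.2, 9, 0, 0], [0, 0, 0, 1.7, 13.5, 0, 0], [0, 0, 0, 2.3, 18, 0, 0], [0, 0, 0, 2.9, 22.5, 0, 0], [0, 0, 0, 3.5, 27, 0, 0], [0, 0, 0, 4.1, 31.5, 0, 0], [0, 0, 0, 4.6, 35.7, 0, 0], [0, 0, 0, 4.6, 35.7, 0, 0], [0, 0, 0, 4.6, 35.7, 0, 0]])

```text
time_s: 10.2
eef_pos: [551.1, 341.1, 118.0]
tcp_rot: [[-0.951, 0.308, -0.001], [0.308, 0.951, -0.001], [0.001, -0.001, -1.0]]
contact_force: [-0.9, -1.0, -1.3]
finger_gap: 0.671
gripper_force: 29.7
```

```bash
python3 go.py 552,340.3,26
```

```text
t 10.2 p [551.1 341.1 118. ] yang 72.1 z [-0.001 -0.001 -1.   ] gap 0.671 F 29.7 j [0.43, 0.36, 1.55, -0.0, 1.23, -0.82]
552,340.3,26 [-0.12 -0.03  9.2 ]
```

>>> step_arm(commands=[[0, 0, 0, -0.1, 0, 4, 0], [0, 0, 0, -0.1, 0, 7.5, 0], [0, 0, 0, -0.1, 0, 8.9, 0], [0, 0, 0, -0.1, 0, 9.2, 0], [0, 0, 0, -0.1, 0, 9.2, 0], [0, 0, 0, -0.1, 0, 9.2, 0], [0, 0, 0, -0.1, 0, 9.2, 100], [0, 0, 0, -0.1, 0, 9.2, 100], [0, 0, 0, -0.1, 0, 9.2, 100], [0, 0, 0, -0.1, 0, 9.2, 100]])

```text
time_s: 11.2
eef_pos: [553.0, 340.5, 27.4]
tcp_rot: [[-0.951, 0.309, 0.001], [0.309, 0.951, 0.0], [-0.001, 0.0, -1.0]]
contact_force: [0.1, 0.7, -0.8]
finger_gap: 0.944
gripper_force: 0.0
```

```bash
python3 go.py 552,340,120 426.5,-121.8,120
```

```text
t 11.2 p [553.  340.5  27.4] yang 72.0 z [ 0.001  0.    -1.   ] gap 0.944 F 0.0 j [0.43, 0.47, 1.59, -0.0, 1.07, -0.83]
552,340,120 [ 0.07 -0.07 -9.26]
426.5,-121.8,120 [ -2.29 -47.87  -9.28]
```

>>> step_arm(commands=[[0, 0, 0, 0, 0, -4, 100], [0, 0, 0, 0, 0, -9.3, 100], [0, 0, 0, 0, 0, -9.3, 100], [0, 0, 0, -2.3, -47.9, -9.3, 100], [0, 0, 0, -2.3, -47.9, -9.3, 100], [0, 0, 0, -2.3, -47.9, -9.3, 100], [0, 0, 0, -2.3, -47.9, -9.3, 100], [0, 0, 0, -2.3, -47.9, -9.3, 100], [0, 0, 0, -2.3, -47.9, -9.3, 100], [0, 0, 0, -2.3, -47.9, -9.3, 100]])

```text
time_s: 12.2
eef_pos: [459.8, 1.1, 120.1]
tcp_rot: [[-0.951, 0.309, 0.001], [0.309, 0.951, -0.0], [-0.001, 0.0, -1.0]]
contact_force: [1.4, 0.0, -0.4]
finger_gap: 0.996
gripper_force: 0.0
```

```bash
python3 go.py 426.5,-121.8,120; python3 - <<'E'
from cell import read_camera
from h import *
d=read_camera("top");P=cloud(d)
u=np.linalg.inv(d["pose"])@[552,340,50,1];u=(d["K"]@u[:3]/u[2])[:2].astype(int)
print(u,cupfit(P,tuple(u),16))
E
```

```text
t 12.2 p [459.8   1.1 120.1] yang 72.0 z [ 0.001 -0.    -1.   ] gap 0.996 F 0.0 j [-0.17, -0.08, 2.04, -0.0, 1.18, -1.43]
426.5,-121.8,120 [-6.300e-01 -1.272e+01  1.000e-02]
[241 266] (array([551.82008004, 340.62403451]), np.float64(74.49381771124683), 182, np.float64(1.093681580990781))
```

>>> step_arm(commands=[[0, 0, 0, -0.6, -12.7, 0, 100], [0, 0, 0, -0.6, -12.7, 0, 100], [0, 0, 0, -0.6, -12.7, 0, 100], [0, 0, 0, -0.6, -12.7, 0, 100], [0, 0, 0, -0.6, -12.7, 0, 100], [0, 0, 0, -0.6, -12.7, 0, 100]])

```text
time_s: 12.85
eef_pos: [427.0, -119.1, 119.9]
tcp_rot: [[-0.951, 0.309, 0.0], [0.309, 0.951, 0.0], [0.0, 0.0, -1.0]]
contact_force: [0.1, 0.1, -0.3]
finger_gap: 1.001
gripper_force: 0.0
```

```bash
python3 go.py; python3 wl.py 426.5 -121.8
```

```text
t 12.85 p [ 427.  -119.1  119.9] yang 72.0 z [ 0.  0. -1.] gap 1.001 F 0.0 j [-0.45, -0.12, 2.08, 0.0, 1.18, -1.71]
top z 60.1 fit [ 426.4 -121.1] 0.27 2211
shift to grasp [-1.000e-02 -2.100e-01  1.084e+01]
```

>>> step_arm(commands=[[0, 0, 0, 0, -0.2, 4, 100], [0, 0, 0, 0, -0.2, 8, 100], [0, 0, 0, 0, -0.2, 10.9, 100], [0, 0, 0, 0, -0.2, 10.9, 100], [0, 0, 0, 0, -0.2, 10.9, 100], [0, 0, 0, 0, -0.2, 10.9, 0], [0, 0, 0, 0, -0.2, 10.9, 0], [0, 0, 0, 0, -0.2, 10.9, 0], [0, 0, 0, 0, -0.2, 10.9, 0], [0, 0, 0, 0, -0.2, 10.9, 0]])

```text
time_s: 13.9
eef_pos: [426.7, -122.0, 11.7]
tcp_rot: [[-0.951, 0.31, 0.001], [0.31, 0.951, -0.0], [-0.001, -0.0, -1.0]]
contact_force: [0.6, 1.2, 3.2]
finger_gap: 0.667
gripper_force: 30.0
```

```bash
python3 go.py 619,297,120
```

```text
t 13.9 p [ 426.7 -122.    11.7] yang 72.0 z [ 0.001 -0.    -1.   ] gap 0.667 F 30.0 j [-0.46, 0.07, 2.14, 0.0, 0.93, -1.71]
619,297,120 [ -5.32  45.8  -10.83]
```

>>> step_arm(commands=[[0, 0, 0, 0, 0, -2, 0], [0, 0, 0, 0, 0, -6, 0], [0, 0, 0, 0, 0, -10.8, 0], [0, 0, 0, -0.5, 4.5, -10.8, 0], [0, 0, 0, -1, 9, -10.8, 0], [0, 0, 0, -1.6, 13.5, -10.8, 0], [0, 0, 0, -2.1, 18, -10.8, 0], [0, 0, 0, -2.6, 22.5, -10.8, 0], [0, 0, 0, -3.1, 27, -10.8, 0], [0, 0, 0, -3.7, 31.5, -10.8, 0]])

```text
time_s: 14.9
eef_pos: [559.1, 168.0, 118.7]
tcp_rot: [[-0.951, 0.309, -0.001], [0.309, 0.951, -0.0], [0.0, -0.0, -1.0]]
contact_force: [0.6, -0.6, -1.6]
finger_gap: 0.668
gripper_force: 29.8
```

>>> step_arm(commands=[[0, 0, 0, -0.5, 4.5, 0, 0], [0, 0, 0, -1, 9, 0, 0], [0, 0, 0, -1.6, 13, 0, 0], [0, 0, 0, -1.7, 14.3, 0, 0], [0, 0, 0, -1.7, 14.3, 0, 0], [0, 0, 0, -1.7, 14.3, 0, 0]])

```text
time_s: 15.5
eef_pos: [618.6, 296.0, 118.2]
tcp_rot: [[-0.951, 0.309, -0.002], [0.309, 0.951, -0.001], [0.001, -0.002, -1.0]]
contact_force: [0.2, -0.8, -1.3]
finger_gap: 0.671
gripper_force: 29.8
```

```bash
python3 go.py 619,297,25.5
```

```text
t 15.5 p [618.6 296.  118.2] yang 72.0 z [-0.002 -0.001 -1.   ] gap 0.671 F 29.8 j [0.33, 0.45, 1.44, -0.0, 1.25, -0.92]
619,297,25.5 [-0.02  0.12  9.27]
```

>>> step_arm(commands=[[0, 0, 0, 0, 0.1, 4, 0], [0, 0, 0, 0, 0.1, 7.5, 0], [0, 0, 0, 0, 0.1, 9, 0], [0, 0, 0, 0, 0.1, 9.4, 0], [0, 0, 0, 0, 0.1, 9.4, 0], [0, 0, 0, 0, 0.1, 9.4, 0], [0, 0, 0, 0, 0.1, 9.4, 100], [0, 0, 0, 0, 0.1, 9.4, 100], [0, 0, 0, 0, 0.1, 9.4, 100], [0, 0, 0, 0, 0.1, 9.4, 100]])

```text
time_s: 16.5
eef_pos: [619.8, 298.0, 25.3]
tcp_rot: [[-0.951, 0.31, 0.0], [0.31, 0.951, 0.0], [-0.0, 0.0, -1.0]]
contact_force: [-0.7, -0.9, 0.7]
finger_gap: 0.937
gripper_force: 0.0
```

```bash
python3 go.py 619,297,120 430,139.6,120
```

```text
t 16.5 p [619.8 298.   25.3] yang 72.0 z [ 0.  0. -1.] gap 0.937 F 0.0 j [0.33, 0.56, 1.48, -0.0, 1.1, -0.92]
619,297,120 [ 0.04 -0.12 -9.47]
430,139.6,120 [ 13.14 -20.94  -9.48]
```

>>> step_arm(commands=[[0, 0, 0, 0, 0, -4, 100], [0, 0, 0, 0, 0, -9.5, 100], [0, 0, 0, 0, 0, -9.5, 100], [0, 0, 0, 13.1, -20.9, -9.5, 100], [0, 0, 0, 13.1, -20.9, -9.5, 100], [0, 0, 0, 13.1, -20.9, -9.5, 100], [0, 0, 0, 13.1, -20.9, -9.5, 100], [0, 0, 0, 13.1, -20.9, -9.5, 100], [0, 0, 0, 13.1, -20.9, -9.5, 100], [0, 0, 0, 13.1, -20.9, -9.5, 100]])

```text
time_s: 17.5
eef_pos: [430.1, 139.4, 120.3]
tcp_rot: [[-0.951, 0.311, 0.002], [0.311, 0.951, 0.0], [-0.001, 0.001, -1.0]]
contact_force: [0.3, -0.1, 0.3]
finger_gap: 1.002
gripper_force: 0.0
```

```bash
python3 go.py; python3 wl.py 430 139.6;  python3 - <<'E'
from cell import read_camera
from h import *
d=read_camera("top");P=cloud(d)
u=np.linalg.inv(d["pose"])@[619,297,50,1];u=(d["K"]@u[:3]/u[2])[:2].astype(int)
print(u,cupfit(P,tuple(u),16))
E
```

```text
t 17.5 p [430.1 139.4 120.3] yang 71.9 z [ 0.002  0.    -1.   ] gap 1.002 F 0.0 j [0.14, -0.1, 2.06, 0.0, 1.18, -1.12]
top z 60.2 fit [430.1 140.5] 0.27 2218
shift to grasp [ 0.05  0.1  10.88]
[249 240] (array([618.21051278, 297.56736266]), np.float64(74.46042954015888), 176, np.float64(1.0468823932321456))
```

>>> step_arm(commands=[[0, 0, 0, 0, 0.1, 4, 100], [0, 0, 0, 0, 0.1, 8, 100], [0, 0, 0, 0, 0.1, 10.9, 100], [0, 0, 0, 0, 0.1, 10.9, 100], [0, 0, 0, 0, 0.1, 10.9, 100], [0, 0, 0, 0, 0.1, 10.9, 0], [0, 0, 0, 0, 0.1, 10.9, 0], [0, 0, 0, 0, 0.1, 10.9, 0], [0, 0, 0, 0, 0.1, 10.9, 0], [0, 0, 0, 0, 0.1, 10.9, 0]])

```text
time_s: 18.6
eef_pos: [431.2, 140.7, 11.6]
tcp_rot: [[-0.951, 0.31, 0.001], [0.31, 0.951, 0.0], [-0.001, 0.001, -1.0]]
contact_force: [-0.9, 0.3, 2.4]
finger_gap: 0.667
gripper_force: 30.0
```

```bash
python3 go.py 685.7,254,120
```

```text
t 18.6 p [431.2 140.7  11.6] yang 72.0 z [ 0.001  0.    -1.   ] gap 0.667 F 30.0 j [0.14, 0.09, 2.12, -0.0, 0.94, -1.11]
685.7,254,120 [-20.7   18.65 -10.8 ]
```

>>> step_arm(commands=[[0, 0, 0, 0, 0, -2, 0], [0, 0, 0, 0, 0, -6, 0], [0, 0, 0, 0, 0, -10.8, 0], [0, 0, 0, -3, 2.7, -10.8, 0], [0, 0, 0, -6.3, 5.7, -10.8, 0], [0, 0, 0, -9.6, 8.7, -10.8, 0], [0, 0, 0, -12.9, 11.7, -10.8, 0], [0, 0, 0, -16.2, 14.7, -10.8, 0], [0, 0, 0, -19, 17.2, -10.8, 0], [0, 0, 0, -20.7, 18.7, -10.8, 0]])

```text
time_s: 19.6
eef_pos: [687.2, 255.3, 118.1]
tcp_rot: [[-0.951, 0.309, 0.0], [0.309, 0.951, 0.0], [0.0, 0.0, -1.0]]
contact_force: [0.5, -1.2, -1.2]
finger_gap: 0.665
gripper_force: 29.7
```

>>> step_arm(commands=[[0, 0, 0, 0, 0, 0, 0], [0, 0, 0, 0, 0, 0, 0]])

```text
time_s: 19.8
eef_pos: [684.7, 254.2, 117.8]
tcp_rot: [[-0.951, 0.309, -0.002], [0.309, 0.951, -0.001], [0.002, -0.001, -1.0]]
contact_force: [-1.2, 0.4, -1.1]
finger_gap: 0.662
gripper_force: 29.7
```

```bash
python3 go.py 685.7,254,25.3
```

```text
t 19.8 p [684.7 254.2 117.8] yang 72.0 z [-0.002 -0.001 -1.   ] gap 0.662 F 29.7 j [0.25, 0.55, 1.3, -0.0, 1.29, -1.01]
685.7,254,25.3 [-0.12  0.02  9.25]
```

>>> step_arm(commands=[[0, 0, 0, -0.1, 0, 4, 0], [0, 0, 0, -0.1, 0, 7.5, 0], [0, 0, 0, -0.1, 0, 9, 0], [0, 0, 0, -0.1, 0, 9.3, 0], [0, 0, 0, -0.1, 0, 9.3, 0], [0, 0, 0, -0.1, 0, 9.3, 0], [0, 0, 0, -0.1, 0, 9.3, 100], [0, 0, 0, -0.1, 0, 9.3, 100], [0, 0, 0, -0.1, 0, 9.3, 100], [0, 0, 0, -0.1, 0, 9.3, 100]])

```text
time_s: 20.8
eef_pos: [686.7, 254.2, 26.4]
tcp_rot: [[-0.951, 0.31, 0.001], [0.31, 0.951, 0.0], [-0.001, 0.0, -1.0]]
contact_force: [-0.3, -0.3, -0.2]
finger_gap: 0.936
gripper_force: 0.0
```

>>> step_arm(commands=[[0, 0, 0, 0, 0, -4, 100], [0, 0, 0, 0, 0, -9, 100], [0, 0, 0, 0, 0, -12, 100], [0, 0, 0, 12, -20, -12, 100], [0, 0, 0, 12, -20, -12, 100], [0, 0, 0, 12, -20, -12, 100], [0, 0, 0, 12, -20, -12, 100], [0, 0, 0, 12, -20, -12, 100], [0, 0, 0, 12, -20, -12, 100], [0, 0, 0, 12, -20, -12, 100]])

```text
time_s: 21.8
eef_pos: [510.7, 100.9, 146.7]
tcp_rot: [[-0.95, 0.311, 0.002], [0.311, 0.95, 0.0], [-0.002, 0.001, -1.0]]
contact_force: [-0.2, -0.1, 0.2]
finger_gap: 1.001
gripper_force: 0.0
```

```bash
python3 go.py; python3 - <<'E'
from cell import read_camera
from h import *
for n in("top","scene"):
  d=read_camera(n);P=cloud(d);cv2.imwrite(f"pics/{n}9.png",d["color"][:,:,::-1])
  for c in((485,384),(552,340),(619,297),(686,254)):
    u=np.linalg.inv(d["pose"])@[*c,50,1];u=(d["K"]@u[:3]/u[2])[:2].astype(int)
    x,t,m,e=cupfit(P,tuple(u),16);print(n,u,c,x.round(1),t.round(1),e.round(2))
E
```

```text
t 21.8 p [510.7 100.9 146.7] yang 71.9 z [ 0.002  0.    -1.   ] gap 1.001 F 0.0 j [0.04, 0.04, 1.88, 0.0, 1.23, -1.21]
top [232 293] (485, 384) [484.1 384.4] 75.4 0.9
top [241 266] (552, 340) [551.5 340.6] 74.9 1.13
top [249 240] (619, 297) [618.3 297.9] 74.3 1.21
top [256 215] (686, 254) [684.5 254.6] 73.6 1.16
scene [247 195] (485, 384) [487.6 382.3] 74.5 1.64
scene [272 194] (552, 340) [553.9 339.2] 74.0 1.73
scene [297 192] (619, 297) [620.5 297. ] 73.7 2.19Traceback (most recent call last):
  File "<stdin>", line 7, in <module>
  File "h.py", line 15, in cupfit
    top=np.percentile(q[:,2],95)
    return _quantile_unchecked(
        a, q, axis, out, overwrite_input, method, keepdims, weights)
    return _ureduce(a,
                    func=_quantile_ureduce_func,
    ...<5 lines>...
                    overwrite_input=overwrite_input,
                    method=method)
    r = func(a, **kwargs)
    result = _quantile(arr,
                       quantiles=q,
    ...<2 lines>...
                       out=out,
                       weights=wgt)
    slices_having_nans = np.isnan(arr[-1, ...])
                                  ~~~^^^^^^^^^
IndexError: index -1 is out of bounds for axis 0 with size 0
```

View pics/top9.png

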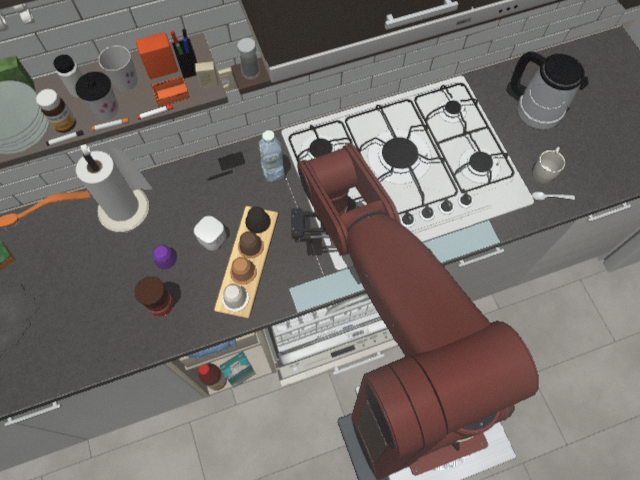

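The final top view shows the row as cream (234,297) on white, tan (243,270), brown (250,243) and black (257,218) on black. All four stand upright and centred to within about 2 mm. The pot (208,232), the tin (154,295) and the purple cup (164,257) are where they were, and the gripper is clear. The scene-view fit failed for the black cup, which was probably hidden by the arm.

```bash
python3 -c "from cell import hand_in; print(hand_in())"
```

```text
the job is handed in; nothing more can be done
None
```

All four cups stand upside down on their coasters in shade order, cream on white to black on black, each centred to about 2 mm, with the sugar pot and coffee tin untouched; I handed it in at about 22 s of the 93 s allowed.

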